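# Pass a batten through the casing's opening and hold it up behind the face

### The job

The opening in the face of the white pipe casing is to be closed with a patch, which needs a batten behind it. Take the plain batten (not the one with the blue paint mark), tilt it and work it through the opening until the whole of it is free inside, then level it lengthwise across the opening, centred under the two screw holes, and pull it up until you feel it seat flat against the back of the face. Finish while still holding it there with a light, steady upward pull of about 10 N, so that I can drive the screws, and leave the other things on the table where they are.

Things in the scene. Friction and masses are not known exactly. Their poses are not given: they have to be found in the camera images.
- casing: White painted box of 15 mm board, 250 (x) x 380 (y) x 130 mm high, face up; heavy, does not move. Closed all round, hollow (220 x 346 mm, free from the table up to 115 mm). Face: top board, z 115 to 130 mm, with a through opening in its middle, 90 mm along x, 140 mm along y. Origin: centre of the underside, on the table; z up. Place varies, yaw within 0.3 rad
- opening_center (a point): centre of the opening, level with the upper side of the face (130 mm above the table)
- screw_hole_left (a point): countersunk screw hole in the face, on the opening's lengthwise centre line, 84 mm from the opening's centre along the casing's +y; the point lies on the upper side of the face
- screw_hole_right (a point): the same on the other side, 84 mm along the casing's -y
- plain_batten: The batten to use: softwood strip without paint, 21 mm wide (x), 208 mm long (y), 13 mm thick (z), about 35 g. Origin: centre of its underside; z up as it lies flat. It lies on the table to the right of the casing, pointing roughly away from the robot; it changes places with the painted batten at random
- batten_end_a (a point): centre of the end face of the plain batten at its y = +104 mm, at half its thickness
- batten_end_b (a point): centre of the end face of the plain batten at its y = -104 mm, at half its thickness
- painted_batten: a similar softwood strip, 19 x 208 x 13 mm, with a blue paint mark near one end; not to be used. Origin: centre of its underside, length along y
- sanding_block: brown sanding block, 61 x 100 x 27 mm, lying at the front right; leave it. Origin: centre of its underside

How it is judged:
By the outcome, as a careful person would: the job done as asked, in the order asked, and still so for the second after the job is handed in, while the arm keeps its last pose, push and grip.
It also fails if it takes over 58 s, if anything falls off the work surface, if the arm or the gripper's body presses on something with over 40 N, if the wrist force passes 120 N, or if a joint passes its speed limit or range.

### The arm

A 6-joint arm with a two-finger parallel gripper is mounted at the origin on a cart in front of the work surface, level with it; the furniture and walls round the work are solid. World frame = base frame: x ahead of the robot, y to its left, z up, the work surface at z = 0. Lengths are in m, angles in rad, forces in N, time in s.
With the tool pointing down it reaches from about 0.35 to 0.775 m from the base axis. Payload 5.5 kg.
Tool frame: the origin (TCP) lies at the very end of the fingers, on their centre line; the grasp point (between the pads) lies 19 mm behind it; z points along the fingers, y is the line along which they close (so a half turn about z gives the same grasp; the last joint's range is limited). The gripper opens to 85 mm and grips with 20 to 120 N. Pads are 22 mm wide; open, the fingers measure 114 mm over their backs; the gripper's body (76 mm by 85 mm) begins 54 mm behind the grasp point. The pads swing forward as they close: fully open they stand 13 mm farther back than shut.
Start: joints at [1.183, 0.313, 0.046, 1.304, 0, 1.431], TCP at [0.141, 0.557, 0.231] pointing down, gripper open.
Joint ranges: [-2.76, 2.76], [-0.86, 1.69], [-1.03, 1.26], [-2.2, 2.34], [-1.47, 1.5], [-3.14, 3.14]. Speed limits (rad/s): [2.57, 2.57, 3.14, 3.14, 3.14, 3.14].

### API

Orientations are given as a unit quaternion [w, x, y, z].
In Python, from workcell import bot gives the robot as it stands.
- The arm moves only by the shell command python3 -m creep 'ROWS' [OPENING] [FORCE]. ROWS is JSON, a list of rows, each a list of 2 entries, a list of its own where there are three numbers: the shift along the tool's x, y, z each as a share of 500 mm, from -1 to 1, then the turn, a rotation vector about the tool's x, y, z each as a share of 45 degrees, from -1 to 1. In form: [[[tx, ty, tz], [wx, wy, wz]], ...]. A call has 1 to 10 rows; each row is the pose to reach, as a shift and turn from the pose commanded when the call began, along the tool's axes at that moment; what a row does not reach only later rows make up. A row lasts 1/12 s, in which the tool goes at most 41.7 mm and 7.16 degrees, less where a joint would pass 70% of its speed; a pose out of reach is approached as far as the arm can. A call with a number of a shift or a turn outside -1 to 1 is refused whole. A call with a gripper value outside its range is refused whole. OPENING is the finger opening in mm, from 0 to 85.4, set as the call begins (- or left out, the last holds). The fingers move at their own pace and stop on an object; FORCE is the grip in N (left out, the last holds). Time passes only in rows, so rows that repeat a pose let the fingers close. It gives the time, the measured TCP pose, the force, the opening and the grip force at its end, in the units of the state.
- bot.get_obs(): the state, without advancing time (a new reading comes with each control period).
- bot.get_image(name): name is "scene" or "top" or "wrist"; returns a dict with "color" (420x560x3 uint8, red, green, blue), "range_z" (420x560 float32, m along the optical axis (not along the pixel's ray), 0 where there is no reading), "K" (3x3 intrinsics, pixels), "origin" and "orientation" of the camera in the world. Camera axes: x right, y down, z forward; pixel columns grow to the right and rows downward; lengths in m; the calibration is good to about 2 mm. The wrist camera is an equidistant fisheye: a pixel r from the principal point sees the ray r / f radians off the axis. A picture is of the moment at which its call begins.
- bot.sign_off(): hands the job in; it is judged then, once.
Trained networks look in the newest picture that a camera, given by its name, has taken for a name from the list of things; names that differ only in an ending like _2 or _b are one class to them, and where a whole thing is asked for, a point or a joint stands for the part that bears it (a point fixed in the world has none). Each returns a list of dicts, best first, with "conf" (0 to 1); they miss things now and then, are a little off and sometimes report something else, mostly with a low value. They report only what shows in the picture. A call takes as long as a camera call.
- bot.recognise(camera, name): "pixel" ([row, column] in pixels, amid what is visible of it).
- bot.masks_of(camera, name): "pixels" (420x560 bool, what is visible of it) and "pixel" ([row, column] in pixels, amid what is visible of it).
- bot.mark_of(camera, name): "pixel" ([row, column] in pixels: a listed point, or the origin of a listed thing).
The state is a dict: "time_s": time; "qpos": joint angles; "dq": joint speeds; "joint_efforts": joint torques, N m; "tcp_pos": TCP position; "eef_rot": TCP orientation; "force": force on the tool from outside, world axes, zero at the start; "ft_torque": the same for the moment, N m; "finger_gap": finger opening in m; "gripper_force": force on a finger pad.
Only numpy, scipy, OpenCV 4.12 (cv2) and the standard library are available. Lean on these libraries where they do the work, as an engineer would, in place of code of your own. Each camera call takes 0.05 s, during which the arm holds its last target. There are 200 camera calls.

## Working session

There is one attempt and no reset: what is moved stays moved. The work goes in short steps, Python scripts to look and compute and a shell command to move; the robot and the scene stay as the last step left them, time stands still between calls to the robot, and variables do not carry over. Pictures are saved under pics/ and viewed, at most 10 in all, crops included, and the job is handed in when it is done.

```bash
ls; mkdir -p pics
cat > h.py <<'E'
import numpy as np, cv2
from scipy.spatial.transform import Rotation as R
from workcell import bot
def Rq(q): return R.from_quat([q[1],q[2],q[3],q[0]])
def ray(im,px,fish=False):
    K=im["K"]; v,u=px
    x=(u-K[0,2])/K[0,0]; y=(v-K[1,2])/K[1,1]
    if fish:
        r=np.hypot(x,y); s=np.sin(r)/r if r>1e-9 else 1
        d=np.array([x*s,y*s,np.cos(r)])
    else: d=np.array([x,y,1.])
    return Rq(im["orientation"]).apply(d)
def at_depth(im,px,w=1):
    r,c=int(round(px[0])),int(round(px[1])); z=im["range_z"][max(r-w,0):r+w+1,max(c-w,0):c+w+1]; z=z[z>0]
    if not len(z): return None
    d=ray(im,px); return np.array(im["origin"])+d*np.median(z)
def tri(im1,p1,im2,p2):
    d1=ray(im1,p1);d2=ray(im2,p2);o1=np.array(im1["origin"]);o2=np.array(im2["origin"])
    A=np.stack([d1,-d2],1);s=np.linalg.lstsq(A,o2-o1,rcond=None)[0]
    a=o1+s[0]*d1;b=o2+s[1]*d2
    return (a+b)/2,np.linalg.norm(a-b)
E
python3 - <<'E'
from h import *
np.set_printoptions(precision=4,suppress=True)
ims={}
for c in ("scene","top"):
    im=bot.get_image(c);ims[c]=im
    cv2.imwrite(f"pics/{c}0.png",im["color"][...,::-1])
    print(c,im["origin"],im["orientation"],im["K"][0,0],(im["range_z"]>0).mean())
names="opening_center screw_hole_left screw_hole_right casing plain_batten batten_end_a batten_end_b painted_batten sanding_block".split()
for n in names:
    ps={}
    for c in ims:
        r=bot.mark_of(c,n)
        for k in r[:3]:
            print(n,c,np.round(k["pixel"],1),round(k["conf"],2),at_depth(ims[c],k["pixel"]))
        if r: ps[c]=r[0]["pixel"]
    if len(ps)==2: print("   tri",*tri(ims["scene"],ps["scene"],ims["top"],ps["top"]))
print(bot.get_obs())
E
```

```text
pics
scene [-0.3657 -0.7375  1.02  ] [-0.39    0.8273 -0.3631  0.1781] 444.0359910147725 0.9928358843537415
top [ 0.3689 -0.0179  1.2292] [ 0.0408 -0.702   0.7098 -0.04  ] 407.2502599385342 0.9960246598639456
opening_center scene [156.6 236.2] 0.97 [0.6571 0.4681 0.0055]
screw_hole_left scene [148.5 221.7] 0.68 [0.5354 0.405  0.1268]
screw_hole_left top [189.7 126.4] 0.66 [0.5477 0.4039 0.1304]
   tri [0.5465 0.4119 0.1183] 0.009059314452568237
screw_hole_right scene [169.2 250.7] 0.65 [0.5116 0.2232 0.1297]
screw_hole_right top [206.5 311.3] 0.74 [ 0.5107 -0.1097  0.002 ]
screw_hole_right top [197.6 192.1] 0.58 [0.524  0.2242 0.1298]
   tri [ 0.4003 -0.0306  0.3274] 0.1804077628742957
casing scene [187.2 236.8] 0.65 [0.4066 0.1812 0.1293]
casing top [204.2 173.7] 0.67 [ 0.5228  0.3088 -0.001 ]
   tri [0.5201 0.3108 0.001 ] 0.006982222647207527
plain_batten scene [242.1 325.2] 0.63 [ 0.5017 -0.1298  0.0127]
batten_end_a scene [225.  347.6] 0.84 [ 0.6329 -0.1254 -0.0006]
batten_end_a scene [260.4 307.8] 0.58 [ 0.4069 -0.1361  0.0037]
batten_end_a top [239.1 316.7] 0.92 [ 0.4116 -0.123
[... 710 characters left out ...]
.7] 0.16 [0.6524 0.4723 0.0038]
sanding_block top [264.5 410.4] 0.77 [ 0.334  -0.3942  0.0265]
sanding_block top [171.1 314.5] 0.59 [ 0.6203 -0.1218 -0.0006]
   tri [ 0.3393 -0.4098  0.0013] 0.019286593922849486
{'time_s': 1.0, 'qpos': array([ 1.1834,  0.3132,  0.0461,  1.3036, -0.    ,  1.4312]), 'dq': array([-0.0001, -0.0007, -0.0001, -0.0009, -0.0017,  0.0003]), 'joint_efforts': array([ -0.0011, -48.0471,  29.8821,   0.0002,  -0.0001,   0.    ]), 'tcp_pos': array([0.1411, 0.5575, 0.2313]), 'eef_rot': array([0.    , 0.1236, 0.9923, 0.0001]), 'force': array([ 0.1085, -0.0157,  0.1246]), 'ft_torque': array([-0.0528,  0.0618,  0.0353]), 'gripper_force': 0.0, 'finger_gap': 0.08541300893912981}
```

View pics/top0.png

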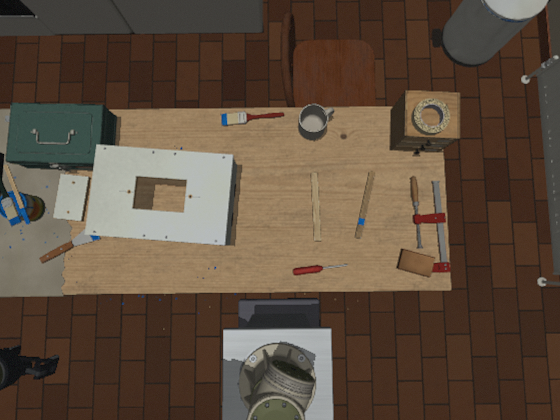

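View pics/scene0.png

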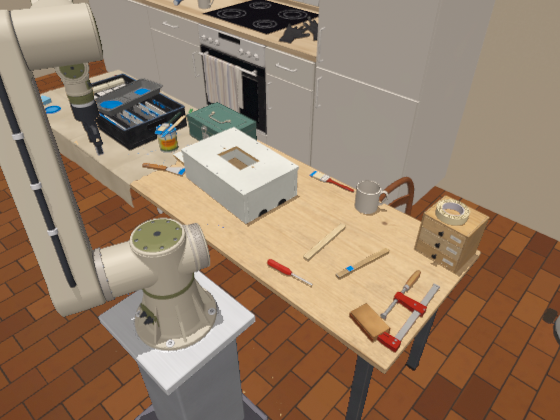

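The top view shows the casing face at cols 86–236 and rows 145–244, with its opening at cols 133–187 and rows 177–212. The plain batten is at col ~316, rows 172–240, and the painted one (blue mark) at col ~364. The scene view agrees: plain at (242, 325), painted at (263, 364). Next I'll fit poses from both cameras.

```bash
cat >> h.py <<'E'
def cloud(im):
    K=im["K"]; z=im["range_z"]; v,u=np.mgrid[:z.shape[0],:z.shape[1]]
    P=np.stack([(u-K[0,2])/K[0,0]*z,(v-K[1,2])/K[1,1]*z,z],-1)
    W=Rq(im["orientation"]).apply(P.reshape(-1,3)).reshape(P.shape)+np.array(im["origin"]); W[z<=0]=np.nan
    return W
def rect(P):
    r=cv2.minAreaRect((P[:,:2]*1000).astype(np.float32)); return r
E
python3 - <<'E'
from h import *
np.set_printoptions(precision=4,suppress=True)
for c in ("top","scene"):
    im=bot.get_image(c); W=cloud(im); col=im["color"].astype(int)
    m=(abs(W[...,2]-.130)<.008)&(W[...,0]>.3)&(W[...,0]<.75)&(W[...,1]>.05)&(W[...,1]<.6)&(col.min(-1)>120)
    n,l,st,ce=cv2.connectedComponentsWithStats(m.astype(np.uint8)); k=1+np.argmax(st[1:,4]); m=l==k
    P=W[m]; print(c,"face",rect(P),"z",np.median(P[:,2]))
    # opening: hole in mask, project hole-boundary pixels onto face plane
    f=m.astype(np.uint8); cnt,h=cv2.findContours(f,cv2.RETR_CCOMP,cv2.CHAIN_APPROX_NONE)
    hs=[x for x,y in zip(cnt,h[0]) if y[3]>=0]; hs=sorted(hs,key=cv2.contourArea)[-3:]
    for q in hs[::-1]:
        d=np.array([ray(im,(b,a)) for a,b in q[:,0]]); o=np.array(im["origin"]); t=(np.median(P[:,2])-o[2])/d[:,2]; X=o+d*t[:,None]
        print("  hole",rect(X),len(q))
    for nme in ("plain_batten","painted_batten"):
        for r in bot.masks_of(c,nme)[:2]:
            mm=r["pixels"]; P=W[mm]; P=P[~np.isnan(P[:,0])]; 
            print(c,nme,round(r["conf"],2),mm.sum(),r["pixel"],rect(P),"z",np.percentile(P[:,2],[5,50,95]))
            t=(0.013-o[2]) ; vv,uu=np.nonzero(mm); d=np.array([ray(im,(a,b)) for a,b in zip(vv,uu)]); X=o+d*((.0105-o[2])/d[:,2])[:,None]; print("   plane-rect",rect(X),X.mean(0))
E
```

```text
top face ((535.4048461914062, 315.2823181152344), (381.86163330078125, 250.33152770996094), 84.99364471435547) z 0.1297405134605436
  hole ((535.4205322265625, 314.36505126953125), (145.38165283203125, 96.0011215209961), 84.90283203125) 167
  hole ((542.77490234375, 398.27532958984375), (11.951481819152832, 11.410313606262207), 45.30497360229492) 12
  hole ((528.4669189453125, 230.05775451660156), (11.155190467834473, 10.911957740783691), 0.8004148602485657) 12
top plain_batten 0.7 490 [207.7, 313.1] ((509.4915466308594, -121.38859558105469), (206.80630493164062, 21.893875122070312), 1.8945033550262451) z [0.006  0.0121 0.0161]
   plane-rect ((509.1765441894531, -120.5936508178711), (206.8158416748047, 21.557567596435547), 1.8677781820297241) [ 0.5078 -0.1207  0.0105]
top painted_batten 0.56 403 [202.7, 365.0] ((514.0596923828125, -268.77423095703125), (18.571290969848633, 206.39744567871094), 75.4672622680664) z [0.0079 0.0124 0.0165]
   plane-rect ((513.982666015625, -268.850830078125), (18.41350555419922, 205.6954803466797), 75.89948272705078) [ 0.5138 -0.2687  0.0105]
scene face 
[... 684 characters left out ...]
 (215.1824188232422, 24.99217987060547), 1.4220200777053833) [ 0.4919 -0.1245  0.0105]
scene painted_batten 0.79 385 [260.5, 365.3] ((512.5728759765625, -265.3216552734375), (32.27629089355469, 208.46205139160156), 76.42059326171875) z [0.0006 0.0116 0.0156]
   plane-rect ((511.7579650878906, -272.1517028808594), (27.382497787475586, 210.42984008789062), 76.17955780029297) [ 0.512  -0.2724  0.0105]
scene painted_batten 0.31 6840 [171.9, 238.3] ((566.8165283203125, 310.29730224609375), (390.9403076171875, 326.0018615722656), 85.26984405517578) z [0.0128 0.1252 0.1319]
   plane-rect ((600.3087158203125, 389.94921875), (562.67919921875, 378.2010803222656), 84.68505859375) [0.5842 0.3664 0.0105]
```

```bash
cat >> h.py <<'E'
def Rt(psi,beta):
    a=np.radians(psi); x=np.array([np.cos(a),np.sin(a),0]); z=np.array([0,0,-1.]); y=np.cross(z,x)
    return R.from_matrix(np.stack([x,y,z],1))*R.from_euler('y',beta,degrees=True)
def shares(p,psi,beta,p0=None,R0=None):
    if p0 is None: o=bot.get_obs(); p0=o["tcp_pos"];R0=Rq(o["eef_rot"])
    t=R0.inv().apply(np.array(p)-p0)/.5; w=np.degrees((R0.inv()*Rt(psi,beta)).as_rotvec())/45
    return np.round(t,4),np.round(w,4)
E
python3 - <<'E'
from h import *
print(shares((.45,.20,.24),170,0)); print(shares((.488,-.123,.17),181.7,-20,np.array((.45,.20,.24)),Rt(170,0)))
E
```

```text
(array([-0.7744, -0.5416, -0.0174]), array([ 0.0002,  0.    , -0.0933]))
(array([-0.187, -0.623,  0.14 ]), array([-0.0454, -0.4429, -0.2574]))
```

```bash
python3 -m creep '[[[-0.77,-0.54,0],[0,0,-0.09]],[[-0.77,-0.54,0],[0,0,-0.09]],[[-0.77,-0.54,0],[0,0,-0.09]],[[-0.77,-0.54,0],[0,0,-0.09]],[[-0.77,-0.54,0],[0,0,-0.09]],[[-0.77,-0.54,0],[0,0,-0.09]],[[-0.77,-0.54,0],[0,0,-0.09]],[[-0.77,-0.54,0],[0,0,-0.09]],[[-0.77,-0.54,0],[0,0,-0.09]],[[-0.77,-0.54,0],[0,0,-0.09]]]' 85
python3 - <<'E'
from h import *
print(shares((.488,-.123,.17),181.7,-20)); print(bot.get_obs()["dq"].round(2))
E
```

```text
time_s: 2.13
tcp_pos: [0.4141, 0.2401, 0.2316]
eef_rot: [0.0, 0.088, 0.996, 0.0]
force: [1.1, 1.2, -0.7]
finger_gap: 0.0852
gripper_force: 0.0
(array([-0.2733, -0.6889,  0.123 ]), array([-0.0452, -0.4419, -0.2606]))
[-1.01  0.15  0.17  0.01  0.   -1.  ]
```

```bash
python3 -m creep '[[[-0.27,-0.69,0.12],[-0.045,-0.44,-0.26]],[[-0.27,-0.69,0.12],[-0.045,-0.44,-0.26]],[[-0.27,-0.69,0.12],[-0.045,-0.44,-0.26]],[[-0.27,-0.69,0.12],[-0.045,-0.44,-0.26]],[[-0.27,-0.69,0.12],[-0.045,-0.44,-0.26]],[[-0.27,-0.69,0.12],[-0.045,-0.44,-0.26]],[[-0.27,-0.69,0.12],[-0.045,-0.44,-0.26]],[[-0.27,-0.69,0.12],[-0.045,-0.44,-0.26]],[[-0.27,-0.69,0.12],[-0.045,-0.44,-0.26]],[[-0.27,-0.69,0.12],[-0.045,-0.44,-0.26]]]'
python3 - <<'E'
from h import *
print(shares((.488,-.123,.17),181.7,-20));im=bot.get_image("wrist")
cv2.imwrite("pics/w1.png",im["color"][...,::-1]); print(im["K"],(im["range_z"]>0).mean())
print(im["origin"],Rq(im["orientation"]).as_matrix().round(3))
E
```

```text
time_s: 2.97
tcp_pos: [0.4866, -0.1288, 0.1712]
eef_rot: [0.173, -0.011, 0.985, 0.0]
force: [0.1, -0.2, 0.1]
finger_gap: 0.0852
gripper_force: 0.0
(array([-0.0021,  0.0115,  0.0032]), array([-0.0079, -0.0013, -0.0092]))
[[325.1922621    0.         276.61172829]
 [  0.         325.1922621  208.8582052 ]
 [  0.           0.           1.        ]] 0.9958333333333333
[ 0.36192164 -0.13040176  0.27682115] [[-0.02   0.784  0.621]
 [ 1.     0.017  0.011]
 [-0.002  0.621 -0.784]]
```

View pics/w1.png

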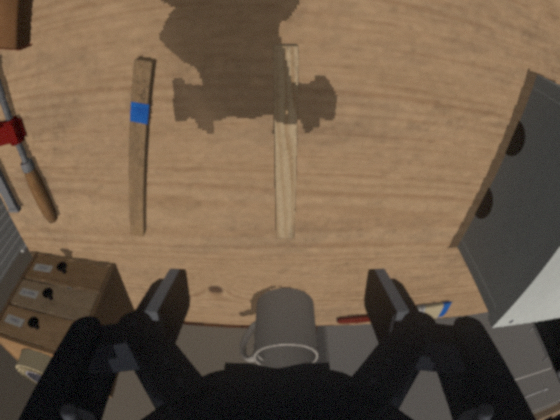

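The wrist view shows the plain batten running from (45, 290) to (238, 286), between the fingers' centre line. The painted one, with its blue mark, is at col ~140. I'll refine the batten pose from this view.

Run:
```python
from h import *
np.set_printoptions(precision=4,suppress=True)
im=bot.get_image("wrist"); o=np.array(im["origin"])
def pl(px,z): d=ray(im,px,True); return o+d*(z-o[2])/d[2]
for r in bot.masks_of("wrist","plain_batten")[:2]:
    vv,uu=np.nonzero(r["pixels"]); X=np.array([pl(q,.013) for q in zip(vv,uu)]); print(round(r["conf"],2),len(vv),r["pixel"],rect(X),X.mean(0))
for r in bot.mark_of("wrist","batten_end_a")[:3]: print(r["conf"],r["pixel"],pl(r["pixel"],.0065), im["range_z"][int(r["pixel"][0]),int(r["pixel"][1])])
top=bot.get_image("top")
q=bot.mark_of("top","batten_end_a"); w=bot.mark_of("wrist","batten_end_a")
for a in q[:2]:
    for b in w[:2]:
        d1=ray(top,a["pixel"]);d2=ray(im,b["pixel"],True);o1=np.array(top["origin"])
        s=np.linalg.lstsq(np.stack([d1,-d2],1),o-o1,rcond=None)[0]; print("tri",o1+s[0]*d1,o+s[1]*d2)
print(shares((.488,-.123,.17),181.7,-20))
```

```text
0.63 4336 [135.5, 279.9] ((507.8355712890625, -120.237060546875), (206.18582153320312, 21.787864685058594), 1.6622205972671509) [ 0.4915 -0.1206  0.013 ]
0.97 [235.5, 281.5] [ 0.613  -0.1167  0.0065] 0.35981816
0.6 [47.3, 280.3] [ 0.4079 -0.1237  0.0065] 0.23733516
tri [ 0.6195 -0.106  -0.0032] [ 0.6211 -0.1164 -0.0021]
tri [ 0.5071 -0.0665  0.5494] [ 0.3196 -0.1314  0.516 ]
(array([-0.0043, -0.0063,  0.0048]), array([ 0.0004, -0.0026,  0.0024]))
```

Run:
```python
from h import *
print(shares((.488,-.121,.05),181.7,-20));print(shares((.488,-.121,.006),181.7,-20))
```

```text
(array([ 0.0772, -0.0022,  0.2305]), array([ 0.0004, -0.0026,  0.0024]))
(array([ 0.1071, -0.0022,  0.3133]), array([ 0.0004, -0.0026,  0.0024]))
```

```bash
python3 -m creep '[[[0.077,-0.002,0.23],[0,0,0]],[[0.077,-0.002,0.23],[0,0,0]],[[0.077,-0.002,0.23],[0,0,0]],[[0.09,-0.002,0.27],[0,0,0]],[[0.1,-0.002,0.295],[0,0,0]],[[0.107,-0.002,0.313],[0,0,0]],[[0.107,-0.002,0.313],[0,0,0]],[[0.107,-0.002,0.313],[0,0,0]]]' 85
python3 - <<'E'
from h import *
o=bot.get_obs(); print(o["tcp_pos"],o["dq"].round(3),shares((.488,-.121,.006),181.7,-20))
E
```

```text
time_s: 3.98
tcp_pos: [0.4879, -0.1212, 0.0058]
eef_rot: [0.172, -0.015, 0.985, 0.003]
force: [0.8, -0.0, -0.2]
finger_gap: 0.085
gripper_force: 0.0
[ 0.48793898 -0.12117041  0.00582696] [-0.008 -0.022  0.025  0.007  0.     0.   ] (array([-0.0002,  0.0003, -0.0003]), array([ 0.0009, -0.0038,  0.0017]))
```

Accurate. Now I'll close with 50 N.

```bash
python3 -m creep '[[[0,0,0],[0,0,0]],[[0,0,0],[0,0,0]],[[0,0,0],[0,0,0]],[[0,0,0],[0,0,0]],[[0,0,0],[0,0,0]],[[0,0,0],[0,0,0]],[[0,0,0],[0,0,0]],[[0,0,0],[0,0,0]],[[0,0,0],[0,0,0]],[[0,0,0],[0,0,0]]]' 0 60
python3 - <<'E'
from h import *
o=bot.get_obs(); print(o["force"],o["tcp_pos"])
print(shares((.488,-.121,.126),181.7,-20))
E
```

```text
time_s: 4.82
tcp_pos: [0.4885, -0.1227, 0.0067]
eef_rot: [0.173, -0.014, 0.985, 0.002]
force: [-2.7, 0.7, 7.8]
finger_gap: 0.0182
gripper_force: 58.5
[-2.7326178   0.71884782  7.82314893] [ 0.48847435 -0.12273515  0.00667126]
(array([-0.0806,  0.0033, -0.2246]), array([-0.0012, -0.0014, -0.0004]))
```

```bash
python3 -m creep '[[[-0.02,0,-0.056],[0,0,0]],[[-0.06,0,-0.168],[0,0,0]],[[-0.11,0,-0.3],[0,0,0]],[[-0.16,0,-0.45],[0,0,0]],[[-0.16,0,-0.45],[0,0,0]],[[-0.16,0,-0.45],[0,0,0]],[[-0.16,0,-0.45],[0,0,0]],[[-0.16,0,-0.45],[0,0,0]],[[-0.16,0,-0.45],[0,0,0]]]'
python3 - <<'E'
from h import *
o=bot.get_obs(); print(o["force"],o["ft_torque"])
a=bot.get_image("scene")["color"][...,::-1]; b=bot.get_image("wrist")["color"][...,::-1]
cv2.imwrite("pics/l1.png",cv2.resize(np.hstack([a[100:350,200:450],b[:,140:420]][:1]),(500,500))); cv2.imwrite("pics/l1w.png",b)
E
```

```text
time_s: 5.57
tcp_pos: [0.4864, -0.1223, 0.2441]
eef_rot: [0.172, -0.014, 0.985, 0.002]
force: [-1.2, 0.7, -1.3]
finger_gap: 0.0182
gripper_force: 59.2
[-1.23063104  0.72919523 -1.33157686] [0.03145754 0.38511229 0.03295328]
```

View pics/l1w.png

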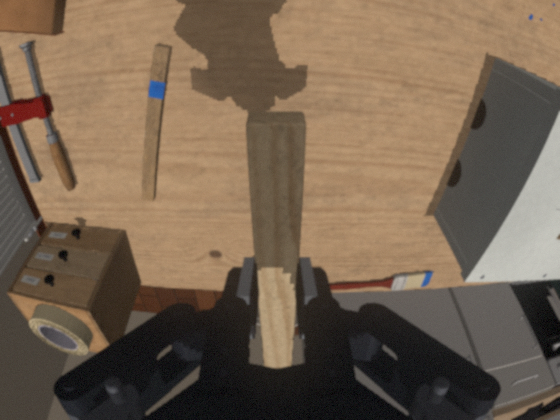

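View pics/l1.png

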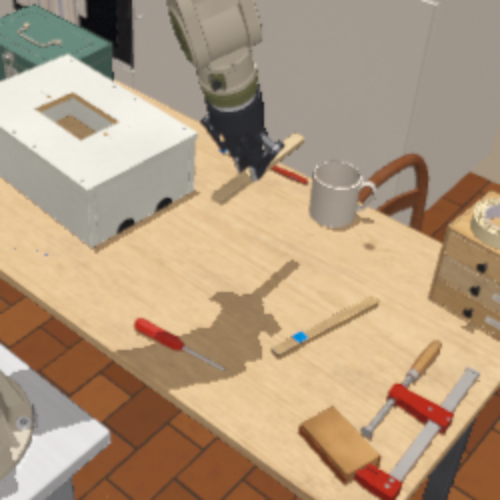

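The batten is held across its width and roughly level, with the painted one undisturbed at (190, 150) in the wrist picture. I'll measure its pose in the tool frame from the wrist depth.

```bash
cat >> h.py <<'E'
def wcloud(im):
    K=im["K"]; z=im["range_z"]; v,u=np.mgrid[:z.shape[0],:z.shape[1]]
    x=(u-K[0,2])/K[0,0]; y=(v-K[1,2])/K[1,1]; r=np.hypot(x,y)+1e-9; t=np.tan(r)/r
    P=np.stack([x*t*z,y*t*z,z],-1)
    W=Rq(im["orientation"]).apply(P.reshape(-1,3)).reshape(P.shape)+np.array(im["origin"]); W[z<=0]=np.nan
    return W
def batten(im=None):
    "batten top surface in the tool frame: pitch deg, yaw deg, x-range, z offset at x=0, y offset"
    im=im or bot.get_image("wrist"); o=bot.get_obs(); T=Rq(o["eef_rot"]).inv().apply((wcloud(im)-o["tcp_pos"]).reshape(-1,3))
    m=(abs(T[:,1])<.02)&(T[:,0]>-.16)&(T[:,0]<.16)&(abs(T[:,2]+.36*T[:,0]*0+0)<.09)
    m&=(T[:,0]>.02)|(T[:,0]<-.02)
    Q=T[m]; rng=np.random.default_rng(0)
    best=None
    for _ in range(300):
        a,b=Q[rng.choice(len(Q),2)]
        if abs(a[0]-b[0])<.03: continue
        k=(a[2]-b[2])/(a[0]-b[0]); 
        if abs(k)>.8: continue
        e=abs(Q[:,2]-a[2]-k*(Q[:,0]-a[0]))<.003
        if best is None or e.sum()>best.sum(): best=e
    Q=Q[best]; pz=np.polyfit(Q[:,0],Q[:,2],1); py=np.polyfit(Q[:,0],Q[:,1],1)
    return dict(n=len(Q),pitch=np.degrees(np.arctan(pz[0])),z0=pz[1],yaw=np.degrees(np.arctan(py[0])),y0=py[1],x=np.percentile(Q[:,0],[.2,99.8]),yr=np.percentile(Q[:,1],[1,99]))
E
python3 - <<'E'
from h import *
np.set_printoptions(precision=4,suppress=True)
im=bot.get_image("wrist");print(batten(im))
o=bot.get_obs()
for p in ((130,276),(160,276),(200,276),(240,277),(290,277),(330,277),(355,277),(116,276),(364,277)): print(p,Rq(o["eef_rot"]).inv().apply(wcloud(im)[p]-o["tcp_pos"]))
E
```

```text
{'n': 9005, 'pitch': np.float64(-19.944537219175707), 'z0': np.float64(-0.005595272942368973), 'yaw': np.float64(-0.21819960390200335), 'y0': np.float64(0.0005397532907089217), 'x': array([-0.0981,  0.076 ]), 'yr': array([-0.0096,  0.0104])}
(130, 276) [ 0.0723  0.0004 -0.031 ]
(160, 276) [ 0.0613  0.0004 -0.0275]
(200, 276) [ 0.0446  0.0004 -0.0216]
(240, 277) [ 0.0244  0.0008 -0.0144]
(290, 277) [-0.0088  0.0008 -0.0022]
(330, 277) [-0.046   0.0008  0.0106]
(355, 277) [-0.0796  0.0008  0.0233]
(116, 276) [ 0.0769  0.0004 -0.0257]
(364, 277) [-0.0956  0.0008  0.0299]
```

```bash
cat >> h.py <<'E'
O=np.array([.535,.3145]); PSI=265.; S=.0202; H=.001
def tcp(c,zc,th):
    u=np.array([np.cos(np.radians(PSI-180)),np.sin(np.radians(PSI-180))]); t=np.radians(th)
    a=c/1000-S*np.cos(t)+H*np.sin(t); z=zc/1000+S*np.sin(t)+H*np.cos(t)
    return np.array([*(O+a*u),z])
def to(c,zc,th,frm=None):
    if frm is None: return shares(tcp(c,zc,th),PSI,th-20)
    return shares(tcp(c,zc,th),PSI,th-20,tcp(*frm),Rt(PSI,frm[2]-20))
E
python3 - <<'E'
from h import *
print(shares((.51,.07,.25),223,-20)); print(shares(tcp(-40,240,0),PSI,-20,np.array((.51,.07,.25)),Rt(223,-20)))
E
```

```text
(array([-0.0615,  0.382 ,  0.0062]), array([-0.3095, -0.0064, -0.8649]))
(array([-0.2575,  0.243 ,  0.1129]), array([-0.3192, -0.    , -0.877 ]))
```

```bash
python3 -m creep '[[[-0.06,0.38,0],[-0.31,0,-0.87]],[[-0.06,0.38,0],[-0.31,0,-0.87]],[[-0.06,0.38,0],[-0.31,0,-0.87]],[[-0.06,0.38,0],[-0.31,0,-0.87]],[[-0.06,0.38,0],[-0.31,0,-0.87]],[[-0.06,0.38,0],[-0.31,0,-0.87]],[[-0.06,0.38,0],[-0.31,0,-0.87]],[[-0.06,0.38,0],[-0.31,0,-0.87]]]'
python3 - <<'E'
from h import *
print(to(-40,240,0),bot.get_obs()["qpos"].round(2))
E
```

```text
time_s: 6.38
tcp_pos: [0.5091, 0.0682, 0.253]
eef_rot: [0.159, -0.362, 0.917, 0.062]
force: [-0.3, 0.1, -0.4]
finger_gap: 0.0181
gripper_force: 59.2
(array([-0.2599,  0.244 ,  0.1183]), array([-0.3167, -0.0074, -0.8764])) [-0.19 -0.01 -0.34  1.04  0.27 -0.91]
```

```bash
python3 -m creep '[[[-0.26,0.244,0.118],[-0.317,-0.007,-0.876]],[[-0.26,0.244,0.118],[-0.317,-0.007,-0.876]],[[-0.26,0.244,0.118],[-0.317,-0.007,-0.876]],[[-0.26,0.244,0.118],[-0.317,-0.007,-0.876]],[[-0.26,0.244,0.118],[-0.317,-0.007,-0.876]],[[-0.26,0.244,0.118],[-0.317,-0.007,-0.876]],[[-0.26,0.244,0.118],[-0.317,-0.007,-0.876]],[[-0.26,0.244,0.118],[-0.317,-0.007,-0.876]],[[-0.26,0.244,0.118],[-0.317,-0.007,-0.876]],[[-0.26,0.244,0.118],[-0.317,-0.007,-0.876]]]'
python3 - <<'E'
from h import *
np.set_printoptions(precision=4,suppress=True)
print(bot.get_obs()["qpos"].round(2),to(-40,240,0)); print(to(-75,170,20))
im=bot.get_image("wrist"); cv2.imwrite("pics/w2.png",im["color"][...,::-1])
W=wcloud(im); m=(abs(W[...,2]-.130)<.006)
n,l,st,ce=cv2.connectedComponentsWithStats(m.astype(np.uint8)); m=l==(1+np.argmax(st[1:,4])); P=W[m]; print("face z",np.median(P[:,2]),rect(P))
print(batten(im))
for nm in ("screw_hole_left","screw_hole_right","opening_center"):
    for r in bot.mark_of("wrist",nm)[:2]:
        d=ray(im,r["pixel"],True);o=np.array(im["origin"]); print(nm,round(r["conf"],2),np.round(r["pixel"]),o+d*(.13-o[2])/d[2])
E
```

```text
time_s: 7.22
tcp_pos: [0.5295, 0.2536, 0.243]
eef_rot: [0.129, -0.665, 0.726, 0.116]
force: [-0.4, -0.7, 0.3]
finger_gap: 0.0183
gripper_force: 59.2
[ 0.14  0.23 -0.09  1.17  0.34 -1.33] (array([-0.0004, -0.0004,  0.0043]), array([-0.0042, -0.0007, -0.0005]))
(array([ 0.1056, -0.0001,  0.1002]), array([-0.0041,  0.4437, -0.0012]))
face z 0.1295659386368352 ((533.0355224609375, 295.41754150390625), (338.4324951171875, 251.87905883789062), 85.07070922851562)
{'n': 8996, 'pitch': np.float64(-19.83738732051341), 'z0': np.float64(-0.0054259982597307695), 'yaw': np.float64(-0.18981378219704895), 'y0': np.float64(-0.000650641109145991), 'x': array([-0.0985,  0.0763]), 'yr': array([-0.0107,  0.0092])}
screw_hole_left 0.16 [372. 278.] [0.5638 0.6491 0.13  ]
```

View pics/w2.png

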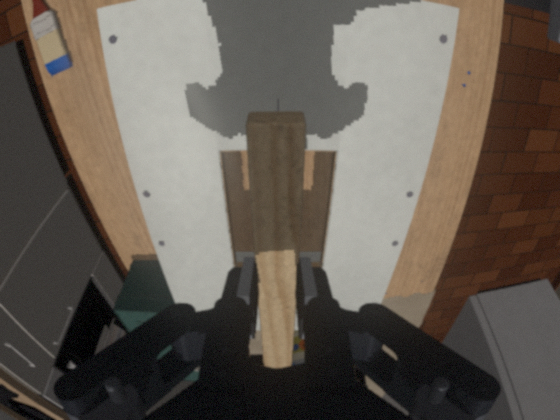

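The wrist view shows the opening at cols 222–336 with its near edge at row 152, and the batten centred over it. Next I'll check the opening's edges numerically.

Run:
```python
from h import *
np.set_printoptions(precision=4,suppress=True)
im=bot.get_image("wrist"); o=np.array(im["origin"]); W=wcloud(im); m=abs(W[...,2]-.1297)<.006
u=np.array([np.cos(np.radians(85)),np.sin(np.radians(85))]); v=np.array([u[1],-u[0]])
def pl(px): d=ray(im,px,True); return (o+d*(.13-o[2])/d[2])[:2]-O
for r in (170,190,210,230):
    L=[c for c in range(180,250) if m[r,c]]; Rr=[c for c in range(310,380) if m[r,c]]
    a=pl((r,max(L)+.5)); b=pl((r,min(Rr)-.5)); print(r,"across",a@v*1e3,b@v*1e3,"u",a@u*1e3)
for c in (230,238,320,328):
    rr=[r for r in range(130,175) if m[r,c]]; a=pl((max(rr)+.5,c)); print(c,"u edge",a@u*1e3, a@v*1e3)
ob=bot.get_obs(); a=ob["tcp_pos"][:2]-O; print("tcp u,v",a@u*1e3,a@v*1e3)
```

```text
170 across 43.130793050774486 -42.8650171790015 u -50.45728748380982
190 across 42.44618177527258 -43.93307046493305 u -30.913782050562055
210 across 43.574663586093635 -43.446753636131014 u -9.615644019680236
230 across 43.07425799519082 -43.962206597666075 u 13.87978456127336
230 u edge -68.88374764174453 36.44084414766348
238 u edge -68.78300467677317 30.269735548665803
320 u edge -68.95124668066381 -32.262579186305395
328 u edge -68.21369071951622 -38.51708186020745
tcp u,v -60.511014512634134 -0.0821868088319713
```

Run:
```python
from h import *
print(to(-75,175,20)); print(to(-75,150,20,(-75,175,20)))
```

```text
(array([0.1036, 0.0004, 0.0911]), array([-0.0045,  0.4442,  0.0024]))
(array([0.  , 0.  , 0.05]), array([0., 0., 0.]))
```

```bash
python3 -m creep '[[[0.052,0,0.045],[0,0.222,0]],[[0.1036,0,0.091],[-0.004,0.444,0.002]],[[0.1036,0,0.091],[-0.004,0.444,0.002]],[[0.1036,0,0.091],[-0.004,0.444,0.002]],[[0.1036,0,0.091],[-0.004,0.444,0.002]],[[0.1036,0,0.091],[-0.004,0.444,0.002]],[[0.1036,0,0.091],[-0.004,0.444,0.002]]]'
python3 - <<'E'
from h import *
print(to(-75,150,20)); print(to(40,108,20,(-75,150,20))); print(to(40,64,20,(-75,150,20)))
E
```

```text
time_s: 8.05
tcp_pos: [0.5276, 0.2213, 0.1834]
eef_rot: [0.001, -0.676, 0.737, 0.0]
force: [0.6, -0.6, 0.3]
finger_gap: 0.0184
gripper_force: 59.3
(array([0.0005, 0.0016, 0.0511]), array([-0.0018,  0.0024,  0.001 ]))
(array([-0.23 , -0.   ,  0.084]), array([0., 0., 0.]))
(array([-0.23 , -0.   ,  0.172]), array([0., 0., 0.]))
```

```bash
python3 -m creep '[[[0,0.001,0.025],[0,0,0]],[[0,0.001,0.05],[0,0,0]],[[0,0.001,0.05],[0,0,0]],[[-0.025,0.001,0.06],[0,0,0]],[[-0.05,0.001,0.069],[0,0,0]],[[-0.075,0.001,0.078],[0,0,0]],[[-0.1,0.001,0.088],[0,0,0]],[[-0.1,0.001,0.088],[0,0,0]],[[-0.1,0.001,0.088],[0,0,0]]]'
python3 - <<'E'
from h import *
print(to(40,108,20)); print(to(40,64,20)); print(batten())
E
```

```text
time_s: 8.8
tcp_pos: [0.5305, 0.2728, 0.1379]
eef_rot: [-0.0, -0.677, 0.736, 0.0]
force: [0.0, 0.2, -0.5]
finger_gap: 0.0185
gripper_force: 59.3
(array([-0.1266, -0.0023,  0.0441]), array([ 0.0012, -0.0004,  0.0048]))
(array([-0.1267, -0.0023,  0.1321]), array([ 0.0012, -0.0004,  0.0048]))
{'n': 13317, 'pitch': np.float64(0.3239234779380076), 'z0': np.float64(0.008223352264722419), 'yaw': np.float64(-0.3416149996235493), 'y0': np.float64(0.0008167417493856168), 'x': array([-0.04453062,  0.13049017]), 'yr': array([-0.01971391,  0.0197228 ])}
```

```bash
python3 -m creep '[[[-0.03,-0.001,0.011],[0,0,0]],[[-0.06,-0.002,0.021],[0,0,0]],[[-0.095,-0.002,0.033],[0,0,0]],[[-0.127,-0.002,0.044],[0,0,0]],[[-0.127,-0.002,0.044],[0,0,0]],[[-0.127,-0.002,0.044],[0,0,0]],[[-0.127,-0.002,0.065],[0,0,0]],[[-0.127,-0.002,0.085],[0,0,0]],[[-0.127,-0.002,0.085],[0,0,0]]]'
python3 - <<'E'
from h import *
print(to(40,64,20)); im=bot.get_image("wrist"); cv2.imwrite("pics/w3.png",im["color"][...,::-1]); print(bot.get_obs()["qpos"].round(2))
E
```

```text
time_s: 9.6
tcp_pos: [0.5358, 0.3334, 0.0932]
eef_rot: [-0.002, -0.676, 0.737, 0.001]
force: [-0.0, -0.5, -1.5]
finger_gap: 0.0185
gripper_force: 59.3
(array([-0.0049, -0.0018,  0.0427]), array([ 0.0047, -0.0026,  0.0011]))
[ 0.43  0.49 -0.03  1.05  0.   -1.05]
```

View pics/w3.png

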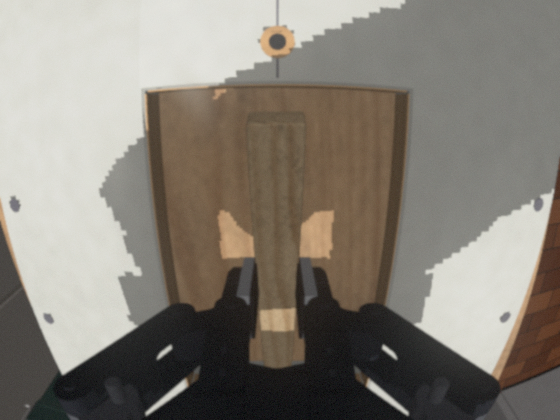

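The near end (row 113) has cleared the opening's edge (row 88), and the screw hole at (41, 277) is in line with the batten. Next: lower it fully inside, then level it.

```bash
python3 -m creep '[[[-0.002,-0.002,0.02],[0,0,0]],[[-0.004,-0.002,0.043],[0,0,0]],[[-0.004,-0.002,0.043],[0.004,0,0]],[[-0.004,-0.002,0.043],[0.004,0,0]],[[-0.004,-0.002,0.043],[0.004,0,0]]]'
python3 - <<'E'
from h import *
print(to(40,64,20))
for w in ((40,68,16),(40,74,12),(40,81,8),(40,88,4),(40,95,0),(20,95,0),(0,95,0)): print(w,to(*w),to(*w,(40,64,20)))
E
```

```text
time_s: 10.07
tcp_pos: [0.5363, 0.3366, 0.0739]
eef_rot: [-0.0, -0.676, 0.737, 0.0]
force: [-7.2, 1.4, 4.1]
finger_gap: 0.0179
gripper_force: 71.1
(array([ 0.0016, -0.0013,  0.0041]), array([ 0.0008, -0.0002,  0.0028]))
(40, 68, 16) (array([ 0.0026, -0.0013, -0.0012]), array([ 0.0009, -0.089 ,  0.0028])) (array([ 0.001 ,  0.    , -0.0054]), array([ 0.    , -0.0889,  0.    ]))
(40, 74, 12) (array([ 0.0034, -0.0013, -0.0105]), array([ 0.001 , -0.1779,  0.0027])) (array([ 0.0018,  0.    , -0.0147]), array([ 0.    , -0.1778,  0.    ]))
(40, 81, 8) (array([ 0.004 , -0.0013, -0.0218]), array([ 0.0011, -0.2668,  0.0027])) (array([ 0.0024, -0.    , -0.0259]), array([ 0.    , -0.2667, -0.    ]))
(40, 88, 4) (array([ 0.0044, -0.0013, -0.033 ]), array([ 0.0011, -0.3557,  0.0027])) (array([ 0.0029, -0.    , -0.0371]), array([ 0.    , -0.3556,  0.    ]))
(40, 95, 0) (array([ 0.0047, -0.0013, -0.0442]), array([ 0.0012, -0.4446,  0.0026])) (array([ 0.0031,  0.    , -0.0483]), array([ 0.    , -0.4444,  0.    ]))
(20, 95, 0) (array([ 0.0447, -0.0012, -0.0442]), array([ 0.0012, -0.4446,  0.0026])) (array([ 0.0431,  0.    , -0.0483]), array([ 0.    , -0.4444,  0.    ]))
(0, 95, 0) (array([ 0.0847, -0.0011, -0.0441]), array([ 0.0012, -0.4446,  0.0026])) (array([ 0.0831,  0.    , -0.0483]), array([ 0.    , -0.4444,  0.    ]))
```

Light side contact (the finger linkage against the opening, ~8 N), so I won't go deeper. I'll raise a little and level from there, since at c = 40 mm the near end stays inside the opening.

```bash
python3 -m creep '[[[0.002,-0.001,-0.012],[0,0,0]],[[0.002,-0.001,-0.022],[0,-0.04,0]],[[0.003,-0.001,-0.03],[0,-0.11,0]],[[0.0035,-0.001,-0.034],[0,-0.18,0.003]],[[0.004,-0.001,-0.04],[0,-0.267,0.003]],[[0.004,-0.001,-0.043],[0,-0.356,0.003]],[[0.005,-0.001,-0.044],[0.001,-0.445,0.003]],[[0.005,-0.001,-0.044],[0.001,-0.445,0.003]],[[0.005,-0.001,-0.044],[0.001,-0.445,0.003]]]'
python3 - <<'E'
from h import *
o=bot.get_obs(); a=o["tcp_pos"][:2]-O; print(o["force"],a); 
for w in ((40,95,0),(20,95,0),(0,95,0)): print(w,to(*w))
print(batten()); cv2.imwrite("pics/w4.png",bot.get_image("wrist")["color"][...,::-1])
E
```

```text
time_s: 10.82
tcp_pos: [0.5389, 0.3327, 0.0963]
eef_rot: [0.129, -0.664, 0.727, 0.116]
force: [-0.3, 0.3, -0.7]
finger_gap: 0.0179
gripper_force: 71.0
[-0.292781    0.27927693 -0.66426493] [0.00385684 0.01818393]
(40, 95, 0) (array([-0.0023,  0.0045,  0.0014]), array([-0.005 , -0.0018, -0.0023]))
(20, 95, 0) (array([ 0.0353,  0.0044, -0.0122]), array([-0.005 , -0.0018, -0.0023]))
(0, 95, 0) (array([ 0.0729,  0.0043, -0.0259]), array([-0.005 , -0.0018, -0.0023]))
{'n': 25966, 'pitch': np.float64(-22.321285910409554), 'z0': np.float64(-0.030733983355211224), 'yaw': np.float64(0.13363862139155802), 'y0': np.float64(-0.00020535137709024964), 'x': array([-0.05776189,  0.10549203]), 'yr': array([-0.01955471,  0.0196038 ])}
```

View pics/w4.png

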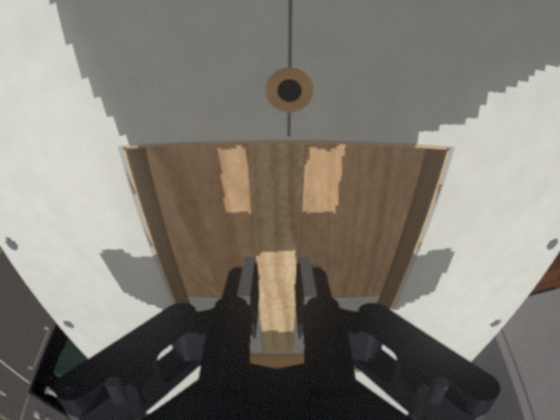

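The wrist view shows the batten (cols 250–303) running under the near edge of the opening (row 143). The screw hole at (90, 289) is about 12 px right of the batten's middle. I'll re-measure the batten in the hand.

```bash
cat >> h.py <<'E'
def inside():
    im=bot.get_image("wrist"); o=bot.get_obs(); W=wcloud(im).reshape(-1,3); Rr=Rq(o["eef_rot"]); T=Rr.inv().apply(W-o["tcp_pos"])
    u=np.array([np.cos(np.radians(85)),np.sin(np.radians(85))]); v=np.array([u[1],-u[0]])
    U=(W[:,:2]-O)@u*1e3; V=(W[:,:2]-O)@v*1e3; Z=W[:,2]*1e3; a=(o["tcp_pos"][:2]-O)*1e3
    m=(abs(V-a@v)<16)&(Z>45)&(Z<122)&(U<a@u-15)&(U>-95)
    U,V,Z=U[m],V[m],Z[m]
    k=np.polyfit(U,Z,1); 
    for _ in range(3): e=abs(Z-np.polyval(k,U))<2.5; k=np.polyfit(U[e],Z[e],1)
    U,V,Z=U[e],V[e],Z[e]; L=[]
    for a0 in np.arange(-70,40,6):
        q=(U>a0)&(U<a0+6)
        if q.sum()>30: L.append((a0+3,V[q].min(),V[q].max()))
    L=np.array(L); mid=np.polyfit(L[:,0],(L[:,1]+L[:,2])/2,1)
    print("n",e.sum(),"slope deg",np.degrees(np.arctan(k[0])).round(2),"top z at u=0",k[1].round(1),"U",np.percentile(U,[.2,99.8]).round(1),"v mid at u=0",mid[1].round(2),"yaw deg",np.degrees(mid[0]).round(2),"width",np.median(L[:,2]-L[:,1]).round(1))
    aa=(o["tcp_pos"][:2]-O)*1e3; print("tcp u,v,z",(aa@u).round(1),(aa@v).round(1),(o["tcp_pos"][2]*1e3).round(1),"F",o["force"].round(1),"T",o["ft_torque"].round(2),"grip",o["gripper_force"].round(1),"t",o["time_s"])
E
python3 -c "
from h import *
inside()"
```

```text
n 6253 slope deg -0.08 top z at u=0 101.9 U [-54.8   5.1] v mid at u=0 2.96 yaw deg -0.38 width 20.5Traceback (most recent call last):
  File "<string>", line 3, in <module>
    inside()
    ~~~~~~^^
  File "h.py", line 80, in inside
    aa=(o["tcp_pos"][:2]-O)*1e3; print("tcp u,v,z",(aa@u).round(1),(aa@v).round(1),(o["tcp_pos"][2]*1e3).round(1),"F",o["force"].round(1),"T",o["ft_torque"].round(2),"grip",o["gripper_force"].round(1),"t",o["time_s"])
                                                                                                                                                                             ^^^^^^^^^^^^^^^^^^^^^^^^
AttributeError: 'float' object has no attribute 'round'
```

```bash
sed -i 's/o\["gripper_force"\].round(1)/round(float(o["gripper_force"]),1)/' h.py; python3 -m creep '[[[-0.015,0.006,0.006],[-0.003,0,0]],[[-0.031,0.006,0.012],[-0.005,0,0]],[[-0.031,0.006,0.012],[-0.005,0,0]],[[-0.031,0.006,0.012],[-0.005,0,0]]]'
python3 - <<'E'
from h import *
inside()
for w in ((20,95,0),(0,95,0)): print(w,to(*w))
E
```

```text
time_s: 11.3
tcp_pos: [0.5369, 0.3521, 0.0961]
eef_rot: [0.128, -0.666, 0.725, 0.118]
force: [0.2, 0.8, -0.6]
finger_gap: 0.0182
gripper_force: 71.0
n 7394 slope deg 0.12 top z at u=0 101.3 U [-44.   21.9] v mid at u=0 -0.52 yaw deg -0.34 width 20.5
tcp u,v,z 37.2 -1.4 96.0 F [-0.1  0.2 -1. ] T [-0.35  0.05 -0.01] grip 71.0 t 11.35
(20, 95, 0) (array([ 0.0703, -0.0026, -0.0255]), array([0.0013, 0.0002, 0.0023]))
(0, 95, 0) (array([ 0.1079, -0.0025, -0.0392]), array([0.0013, 0.0002, 0.0023]))
```

```bash
python3 -m creep '[[[0.027,0,-0.01],[0,0,0]],[[0.054,-0.001,-0.02],[0,0,0]],[[0.082,-0.001,-0.03],[0.001,0,0.006]],[[0.109,-0.001,-0.0396],[0.001,0,0.006]],[[0.109,-0.001,-0.0396],[0.001,0,0.006]],[[0.109,-0.001,-0.0396],[0.001,0,0.006]],[[0.109,-0.001,-0.0396],[0.001,0,0.006]]]'
python3 - <<'E'
from h import *
inside()
print(to(0,95,0),to(0,105,0))
E
```

```text
time_s: 11.93
tcp_pos: [0.5329, 0.2926, 0.0963]
eef_rot: [0.128, -0.663, 0.728, 0.118]
force: [0.9, 0.2, -0.7]
finger_gap: 0.0178
gripper_force: 71.0
n 599 slope deg -70.17 top z at u=0 4.2 U [-42.9 -36.7] v mid at u=0 -0.97 yaw deg -1.68 width 30.9
tcp u,v,z -21.6 -0.2 96.3 F [ 0.8  0.6 -0. ] T [-0.32  0.   -0.03] grip 71.0 t 11.9833
(array([-0.0025, -0.0005,  0.0015]), array([-0.001 ,  0.001 , -0.0059])) (array([-0.0094, -0.0005, -0.0173]), array([-0.001 ,  0.001 , -0.0059]))
```

```bash
python3 -m creep '[[[-0.004,0.001,-0.0104],[0,0,0]],[[-0.0076,0.001,-0.0207],[0,0,0]],[[-0.0076,0.001,-0.0207],[0,0,0]],[[-0.0076,0.001,-0.0207],[0,0,0]],[[-0.0076,0.001,-0.0207],[0,0,0]]]' && python3 -m creep '[[[-0.0004,0,-0.001],[0,0,0]],[[-0.0004,0,-0.001],[0,0,0]],[[-0.0004,0,-0.001],[0,0,0]]]'; python3 -m creep '[[[-0.0004,0,-0.001],[0,0,0]],[[-0.0004,0,-0.001],[0,0,0]],[[-0.0004,0,-0.001],[0,0,0]]]'; python3 -c "
from h import *
inside()"
```

```text
time_s: 12.4
tcp_pos: [0.5322, 0.2934, 0.1074]
eef_rot: [0.128, -0.664, 0.727, 0.118]
force: [0.4, 0.2, -1.4]
finger_gap: 0.0177
gripper_force: 71.0
time_s: 12.65
tcp_pos: [0.532, 0.2931, 0.1075]
eef_rot: [0.128, -0.664, 0.728, 0.118]
force: [0.7, 0.7, -0.5]
finger_gap: 0.018
gripper_force: 71.0
time_s: 12.9
tcp_pos: [0.5321, 0.2931, 0.1082]
eef_rot: [0.128, -0.664, 0.728, 0.118]
force: [0.6, 1.0, -0.7]
finger_gap: 0.018
gripper_force: 71.0
n 1333 slope deg 0.17 top z at u=0 113.5 U [-54.5 -36.6] v mid at u=0 0.21 yaw deg 0.76 width 20.4
tcp u,v,z -21.6 -1.0 108.2 F [ 0.  -0.6 -0.4] T [-0.35 -0.   -0.02] grip 71.0 t 12.95
```

```bash
for i in 1; do python3 -m creep '[[[-0.0004,0,-0.001],[0,0,0]],[[-0.0004,0,-0.001],[0,0,0]],[[-0.0004,0,-0.001],[0,0,0]]]'; python3 -m creep '[[[-0.0004,0,-0.001],[0,0,0]],[[-0.0004,0,-0.001],[0,0,0]],[[-0.0004,0,-0.001],[0,0,0]]]';  python3 -m creep '[[[-0.0004,0,-0.001],[0,0,0]],[[-0.0004,0,-0.001],[0,0,0]],[[-0.0004,0,-0.001],[0,0,0]]]'; done | grep -E 'tcp|force:'
```

```text
tcp_pos: [0.5322, 0.2932, 0.1088]
force: [0.1, -1.1, -0.9]
gripper_force: 71.0
tcp_pos: [0.5321, 0.2931, 0.1092]
force: [-0.1, -0.8, -0.7]
gripper_force: 71.0
tcp_pos: [0.5321, 0.2931, 0.1093]
force: [2.6, 1.7, -6.5]
gripper_force: 70.4
```

```bash
python3 -m creep '[[[-0.0002,0,-0.0004],[0,0,0]],[[-0.0002,0,-0.0004],[0,0,0]],[[-0.0002,0,-0.0004],[0,0,0]],[[-0.0002,0,-0.0004],[0,0,0]]]'
python3 - <<'E'
from h import *
inside(); cv2.imwrite("pics/w5.png",bot.get_image("wrist")["color"][...,::-1])
E
```

```text
time_s: 14.03
tcp_pos: [0.532, 0.2931, 0.1093]
eef_rot: [0.128, -0.664, 0.728, 0.118]
force: [4.3, 3.2, -13.3]
finger_gap: 0.0179
gripper_force: 69.6
n 1425 slope deg -0.02 top z at u=0 114.5 U [-55.7 -36.6] v mid at u=0 -0.55 yaw deg -0.15 width 20.4
tcp u,v,z -21.6 -1.1 109.3 F [  4.2   2.8 -12.2] T [-0.51 -0.79 -0.28] grip 69.6 t 14.0833
```

View pics/w5.png

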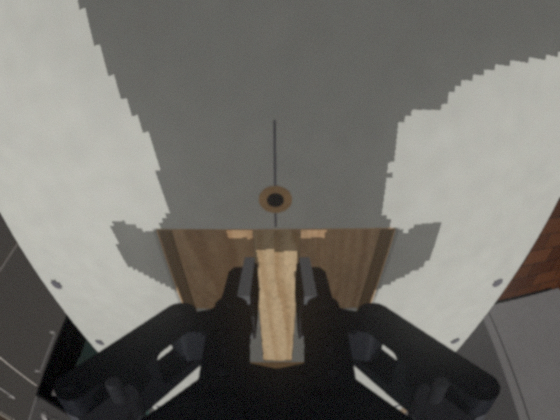

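```bash
python3 -m creep '[[[-0.0001,-0.0002,0.0003],[0,0,0]],[[-0.0001,-0.0002,0.0003],[0,0,0]],[[-0.0001,-0.0002,0.0003],[0,0,0]],[[-0.0001,-0.0002,0.0003],[0,0,0]],[[-0.0001,-0.0002,0.0003],[0,0,0]],[[-0.0001,-0.0002,0.0003],[0,0,0]]]'; python3 -c "
from h import *
inside()"
```

```text
time_s: 14.63
tcp_pos: [0.532, 0.2931, 0.1093]
eef_rot: [0.128, -0.664, 0.728, 0.118]
force: [4.9, 3.3, -13.4]
finger_gap: 0.018
gripper_force: 69.5
n 1426 slope deg 0.48 top z at u=0 114.9 U [-55.7 -36.6] v mid at u=0 -0.65 yaw deg -0.3 width 20.5
tcp u,v,z -21.5 -1.1 109.3 F [  3.4   2.5 -14. ] T [-0.7  -0.77 -0.27] grip 69.5 t 14.6833
```

```bash
python3 -m creep '[[[0,0,0],[0,0,0]],[[0,0,0],[0,0,0]],[[0,0,0],[0,0,0]],[[0,0,0],[0,0,0]],[[0,0,0],[0,0,0]],[[0,0,0],[0,0,0]]]' | grep -E 'force:'; python3 -m creep '[[[0.0001,-0.0003,0.0004],[0,0,0]],[[0.0001,-0.0003,0.0004],[0,0,0]],[[0.0001,-0.0003,0.0004],[0,0,0]],[[0.0001,-0.0003,0.0004],[0,0,0]]]'|grep -E 'force:';python3 -m creep '[[[0,0,0],[0,0,0]],[[0,0,0],[0,0,0]],[[0,0,0],[0,0,0]],[[0,0,0],[0,0,0]],[[0,0,0],[0,0,0]],[[0,0,0],[0,0,0]]]' | grep -E 'force:'
```

```text
force: [4.4, 3.1, -13.0]
gripper_force: 69.5
force: [3.1, 1.5, -13.9]
gripper_force: 69.5
force: [3.0, 1.6, -15.5]
gripper_force: 69.3
```

```bash
python3 -m creep '[[[0.0003,0,0.0008],[0,0,0]],[[0.0003,0,0.0008],[0,0,0]],[[0.0003,0,0.0008],[0,0,0]],[[0.0003,0,0.0008],[0,0,0]]]'|grep -E 'tcp|force:';python3 -m creep '[[[0,0,0],[0,0,0]],[[0,0,0],[0,0,0]],[[0,0,0],[0,0,0]],[[0,0,0],[0,0,0]],[[0,0,0],[0,0,0]],[[0,0,0],[0,0,0]]]' | grep -E 'tcp|force:'; python3 -m creep '[[[0,0,0],[0,0,0]],[[0,0,0],[0,0,0]],[[0,0,0],[0,0,0]],[[0,0,0],[0,0,0]],[[0,0,0],[0,0,0]],[[0,0,0],[0,0,0]]]' | grep -E 'tcp|force:'
```

```text
tcp_pos: [0.5321, 0.2932, 0.1093]
force: [0.1, -0.0, -11.8]
gripper_force: 69.8
tcp_pos: [0.5321, 0.2932, 0.1093]
force: [-2.8, -2.6, -7.9]
gripper_force: 70.2
tcp_pos: [0.5323, 0.2933, 0.1093]
force: [-2.9, -3.0, -7.5]
gripper_force: 70.3
```

```bash
python3 -m creep '[[[0.0001,0.0002,-0.0003],[0,0,0]],[[0.0001,0.0002,-0.0003],[0,0,0]],[[0.0001,0.0002,-0.0003],[0,0,0]],[[0.0001,0.0002,-0.0003],[0,0,0]],[[0.0001,0.0002,-0.0003],[0,0,0]],[[0.0001,0.0002,-0.0003],[0,0,0]],[[0.0001,0.0002,-0.0003],[0,0,0]],[[0.0001,0.0002,-0.0003],[0,0,0]]]'|grep -E 'tcp|force:';python3 -m creep '[[[0,0,0],[0,0,0]],[[0,0,0],[0,0,0]],[[0,0,0],[0,0,0]],[[0,0,0],[0,0,0]],[[0,0,0],[0,0,0]],[[0,0,0],[0,0,0]],[[0,0,0],[0,0,0]],[[0,0,0],[0,0,0]]]' | grep -E 'tcp|force:'; python3 -m creep '[[[0,0,0],[0,0,0]],[[0,0,0],[0,0,0]],[[0,0,0],[0,0,0]],[[0,0,0],[0,0,0]],[[0,0,0],[0,0,0]],[[0,0,0],[0,0,0]],[[0,0,0],[0,0,0]],[[0,0,0],[0,0,0]]]' | grep -E 'time|tcp|force:'
```

```text
tcp_pos: [0.5323, 0.2933, 0.1093]
force: [-3.0, -1.3, -10.2]
gripper_force: 70.0
tcp_pos: [0.5323, 0.2933, 0.1093]
force: [-1.2, 0.7, -11.8]
gripper_force: 69.7
time_s: 19.35
tcp_pos: [0.5323, 0.2933, 0.1093]
force: [0.5, 0.2, -12.3]
gripper_force: 69.6
```

```bash
python3 -m creep '[[[0.0001,0,0.0002],[0,0,0]],[[0.0001,0,0.0002],[0,0,0]],[[0.0001,0,0.0002],[0,0,0]],[[0.0001,0,0.0002],[0,0,0]],[[0.0001,0,0.0002],[0,0,0]],[[0.0001,0,0.0002],[0,0,0]],[[0.0001,0,0.0002],[0,0,0]],[[0.0001,0,0.0002],[0,0,0]]]'|grep -E 'force:';python3 -m creep '[[[0,0,0],[0,0,0]],[[0,0,0],[0,0,0]],[[0,0,0],[0,0,0]],[[0,0,0],[0,0,0]],[[0,0,0],[0,0,0]],[[0,0,0],[0,0,0]],[[0,0,0],[0,0,0]],[[0,0,0],[0,0,0]]]' | grep -E 'force:'; python3 -m creep '[[[0,0,0],[0,0,0]],[[0,0,0],[0,0,0]],[[0,0,0],[0,0,0]],[[0,0,0],[0,0,0]],[[0,0,0],[0,0,0]],[[0,0,0],[0,0,0]],[[0,0,0],[0,0,0]],[[0,0,0],[0,0,0]],[[0,0,0],[0,0,0]],[[0,0,0],[0,0,0]]]' | grep -E 'time|tcp|force:'
python3 - <<'E'
from h import *
inside()
E
```

```text
force: [-0.2, 1.9, -12.0]
gripper_force: 69.7
force: [-1.0, 2.2, -11.8]
gripper_force: 69.7
time_s: 21.52
tcp_pos: [0.5323, 0.2932, 0.1093]
force: [-0.5, 2.5, -11.6]
gripper_force: 69.7
n 1423 slope deg -0.09 top z at u=0 114.4 U [-55.7 -36.4] v mid at u=0 -0.2 yaw deg 0.01 width 20.4
tcp u,v,z -21.4 -0.8 109.3 F [ -1.    2.1 -11.7] T [-0.61  0.21  0.11] grip 69.7 t 21.5667
```

```bash
python3 -m creep '[[[0,0,0.0002],[0,0,0]],[[0,0,0.0002],[0,0,0]],[[0,0,0.0002],[0,0,0]],[[0,0,0.0002],[0,0,0]],[[0,0,0.0002],[0,0,0]],[[0,0,0.0002],[0,0,0]],[[0,0,0.0002],[0,0,0]],[[0,0,0.0002],[0,0,0]]]'|grep -E 'force:';python3 -m creep '[[[0,0,0],[0,0,0]],[[0,0,0],[0,0,0]],[[0,0,0],[0,0,0]],[[0,0,0],[0,0,0]],[[0,0,0],[0,0,0]],[[0,0,0],[0,0,0]],[[0,0,0],[0,0,0]],[[0,0,0],[0,0,0]],[[0,0,0],[0,0,0]],[[0,0,0],[0,0,0]]]' | grep -E 'force:';python3 -m creep '[[[0,0,0],[0,0,0]],[[0,0,0],[0,0,0]],[[0,0,0],[0,0,0]],[[0,0,0],[0,0,0]],[[0,0,0],[0,0,0]],[[0,0,0],[0,0,0]],[[0,0,0],[0,0,0]],[[0,0,0],[0,0,0]],[[0,0,0],[0,0,0]],[[0,0,0],[0,0,0]]]'
```

```text
force: [-1.7, 1.0, -9.0]
gripper_force: 70.0
force: [-2.7, 1.6, -7.0]
gripper_force: 70.2
time_s: 23.9
tcp_pos: [0.5324, 0.2932, 0.1093]
eef_rot: [0.128, -0.664, 0.728, 0.118]
force: [-2.8, 1.1, -6.0]
finger_gap: 0.0173
gripper_force: 70.4
```

```bash
python3 -m creep '[[[0,0.0001,-0.00016],[0,0,0]],[[0,0.0001,-0.00016],[0,0,0]],[[0,0.0001,-0.00016],[0,0,0]],[[0,0.0001,-0.00016],[0,0,0]],[[0,0.0001,-0.00016],[0,0,0]],[[0,0.0001,-0.00016],[0,0,0]],[[0,0.0001,-0.00016],[0,0,0]],[[0,0.0001,-0.00016],[0,0,0]]]'|grep -E 'force:';python3 -m creep '[[[0,0,0],[0,0,0]],[[0,0,0],[0,0,0]],[[0,0,0],[0,0,0]],[[0,0,0],[0,0,0]],[[0,0,0],[0,0,0]],[[0,0,0],[0,0,0]],[[0,0,0],[0,0,0]],[[0,0,0],[0,0,0]],[[0,0,0],[0,0,0]],[[0,0,0],[0,0,0]]]' | grep -E 'force:';python3 -m creep '[[[0,0,0],[0,0,0]],[[0,0,0],[0,0,0]],[[0,0,0],[0,0,0]],[[0,0,0],[0,0,0]],[[0,0,0],[0,0,0]],[[0,0,0],[0,0,0]],[[0,0,0],[0,0,0]],[[0,0,0],[0,0,0]],[[0,0,0],[0,0,0]],[[0,0,0],[0,0,0]]]'
```

```text
force: [-1.7, 2.1, -7.1]
gripper_force: 70.2
force: [0.1, 2.9, -9.1]
gripper_force: 70.1
time_s: 26.23
tcp_pos: [0.5324, 0.2932, 0.1093]
eef_rot: [0.128, -0.664, 0.728, 0.118]
force: [1.8, 2.1, -8.6]
finger_gap: 0.0181
gripper_force: 70.1
```

```bash
python3 -m creep '[[[0,0,-0.00006],[0,0,0]],[[0,0,-0.00006],[0,0,0]],[[0,0,-0.00006],[0,0,0]],[[0,0,-0.00006],[0,0,0]],[[0,0,-0.00006],[0,0,0]],[[0,0,-0.00006],[0,0,0]],[[0,0,-0.00006],[0,0,0]],[[0,0,-0.00006],[0,0,0]],[[0,0,-0.00006],[0,0,0]],[[0,0,-0.00006],[0,0,0]]]'|grep -E 'force:';python3 -m creep '[[[0,0,0],[0,0,0]],[[0,0,0],[0,0,0]],[[0,0,0],[0,0,0]],[[0,0,0],[0,0,0]],[[0,0,0],[0,0,0]],[[0,0,0],[0,0,0]],[[0,0,0],[0,0,0]],[[0,0,0],[0,0,0]],[[0,0,0],[0,0,0]],[[0,0,0],[0,0,0]]]' | grep -E 'force:';python3 - <<'E'
from h import *
inside(); inside()
E
```

```text
force: [2.5, 2.4, -9.6]
gripper_force: 69.9
force: [3.5, 3.0, -10.5]
gripper_force: 69.8
n 1421 slope deg 0.08 top z at u=0 114.6 U [-55.7 -36.5] v mid at u=0 -0.26 yaw deg -0.18 width 20.4
tcp u,v,z -21.4 -0.8 109.3 F [ 3.6  3.5 -9.8] T [-0.35 -0.67 -0.27] grip 69.8 t 27.95
n 1432 slope deg 0.17 top z at u=0 114.6 U [-55.6 -36.5] v mid at u=0 -0.24 yaw deg -0.16 width 20.4
tcp u,v,z -21.4 -0.8 109.3 F [ 3.7  3.2 -9.6] T [-0.38 -0.68 -0.27] grip 69.8 t 28.0
```

The pull is steady at about 10 N, and the batten is level, seated and centred. Handing in.

```bash
python3 -c "
from workcell import bot
print(bot.sign_off())"
```

```text
the job is handed in; nothing more can be done
None
```

The plain batten is inside the casing, level and centred under the two screw holes to within about 1–2 mm, and held flat against the back of the face with a steady upward pull of about 10 N; the job is handed in at 28 s, and on the way in a finger linkage briefly touched the opening's edge (about 8 N).

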